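# Restack the gearbox side plates on the sloping rack

## Task

The long side plate has slipped out of place on the sloping rack: bring it back down so that its end is flush against the backstop, square to it and in the middle of the rack. Then stack the medium plate on it and the short plate on top, each lying flat, lengthways down the slope, in line with the plate below and with its lower end flush against the backstop. Let go of everything.

Things in the scene. Friction and masses are not known exactly. Their poses are not given: they have to be found in the camera images.
- rack: fixed rack: dark steel deck 150 mm wide, 199 mm long, sloping 20 degrees (0.35 rad), low end nearest the robot, where a steel backstop (100 mm wide, 48 mm high) stands square to the deck; no side walls. Origin: on the deck at the foot of the stop's inner face, mid-width, 30 mm above the table. x points up the slope along the deck, y across it, z square out of it; stop face x = 0, deck z = 0.
- long_plate_mid (a point): long aluminium plate, 150 x 50 x 12 mm, loose, about 0.2 kg, lying flat on the rack's deck, 20 to 45 mm off the backstop and more or less askew at the start. The point is the plate's centre (half-way up its thickness); x runs along its length, y across its width, z through its thickness. Both ends and both faces are alike.
- medium_plate_mid (a point): medium aluminium plate, 125 x 50 x 12 mm, loose, about 0.2 kg, lying flat on the table at the start. The point is the plate's centre; x along its length, y across its width, z through its thickness. Both ends and both faces are alike.
- short_plate_mid (a point): short aluminium plate, 100 x 50 x 12 mm, loose, about 0.15 kg, lying flat on the table at the start. The point is the plate's centre; x along its length, y across its width, z through its thickness. Both ends and both faces are alike.
Things that resemble listed ones, but are neither listed nor needed, are in the scene too. Leave any orange look-alike of the part that bears medium_plate_mid alone.

How it is judged:
At the end, for the whole second after the job is handed in: Long plate on the deck, medium on it, short on top, released and at rest: each lower end within 4 mm of the backstop, centre within 15 mm of the rack's middle line, straight down the slope and flat within 4 degrees, height in the stack within 3 mm (x of long_plate_mid in the frame of rack between 0.071 and 0.079 m and y of long_plate_mid in the frame of rack between -0.015 and 0.015 m and z of long_plate_mid in the frame of rack between 0.003 and 0.009 m and angle between the x axis of each of long_plate_mid, medium_plate_mid, short_plate_mid and the x axis of rack, either way round below 0.07 rad and angle between the z axis of each of long_plate_mid, medium_plate_mid, short_plate_mid and the z axis of rack, either way round below 0.07 rad and linear speed of each of long_plate, medium_plate, short_plate below 0.01 m/s and x of medium_plate_mid in the frame of rack between 0.0585 and 0.0665 m and y of medium_plate_mid in the frame of rack between -0.015 and 0.015 m and z of medium_plate_mid in the frame of rack between 0.015 and 0.021 m and x of short_plate_mid in the frame of rack between 0.046 and 0.054 m and y of short_plate_mid in the frame of rack between -0.015 and 0.015 m and z of short_plate_mid in the frame of rack between 0.027 and 0.033 m); the robot touches nothing.
It also fails if it takes over 61 s, if anything falls off the work surface, if the arm or the gripper's body presses on something with over 40 N, if the wrist force passes 120 N, or if a joint passes its speed limit or range.

## Robot

A 6-joint arm with a two-finger parallel gripper is mounted at the origin on the work surface. World frame = base frame: x ahead of the robot, y to its left, z up, the work surface at z = 0. Lengths are in m, angles in rad, forces in N, time in s.
With the tool pointing down it reaches from about 0.375 to 0.975 m from the base axis. Payload 3.8 kg.
Tool frame: the origin (TCP) lies on the centre line of the jaws, within the pads' length; the fingertips stand 8 mm ahead of it and the grasp point (between the pads) lies 11 mm behind it; z points along the fingers, y is the direction in which the jaws open and shut (so a half turn about z gives the same grasp; the last joint's range is limited). The gripper opens to 85 mm and grips with 20 to 120 N. Pads are 22 mm wide; open, the fingers measure 114 mm over their backs; the gripper's body (76 mm by 85 mm) begins 54 mm behind the grasp point. The pads swing forward as they close: fully open they stand 13 mm farther back than shut.
Start: joints at [1.219, 0.264, 1.604, -0, 1.274, -0.037], TCP at [0.209, 0.642, 0.239] pointing down, gripper open.
Joint ranges: [-2.63, 2.63], [-0.94, 2.18], [0.31, 2.57], [-1.31, 4.45], [0, 2.66], [-2.55, 2.55]. Speed limits (rad/s): [2.57, 2.57, 3.14, 3.14, 3.14, 3.14].

## Interface

Orientations are given as a rotation vector (axis times angle).
In Python, from workcell import * gives the robot as it stands.
- The arm moves only by the tool play_rows, never from a script. Its arguments are lists of equal length, an entry for each row: "slide": the shift along the tool's x, y, z in cm, a list of three; "delta_rot": the turn, a rotation vector about the tool's x, y, z in rad, a list of three. In form: {"slide": [[x, y, z], ...], "delta_rot": [[wx, wy, wz], ...]}. A call has 1 to 12 rows; each row is the pose to reach, as a shift and turn from the pose measured when the call began, along the tool's axes at that moment; what a row does not reach only later rows make up. A row lasts 1/12 s, in which the tool goes at most 41.7 mm and 7.16 degrees, less where a joint would pass 70% of its speed; a pose out of reach is approached as far as the arm can. A call with a gripper value outside its range is refused whole. "hand" is the opening, from 0 (shut) to 1 (fully open), set as the call begins (left out, the last holds). The fingers move at their own pace and stop on an object; "force" is the grip in N (left out, the last holds). Time passes only in rows, so rows that repeat a pose let the fingers close. It gives the time, the measured TCP pose, the force and the opening at its end, in the units of the state.
- read_state(): the state, without advancing time (a new reading comes with each control period).
- read_camera(name): name is "scene" or "top" or "wrist"; returns a dict with "image" (384x512x3 uint8, red, green, blue), "depth" (384x512 float32, m along the optical axis (not along the pixel's ray), 0 where there is no reading), "fovy" (degrees; the focal length in pixels is half the picture's height over the tangent of half this angle, whatever the lens; pixels are square), "cx", "cy" (the principal point, pixels), "k1" (the pictures are not rectified: a ray, as slopes to the right and down, at radius r is drawn at 1 + k1 r^2 times it, then the intrinsics apply), "world_from_camera" (4x4, takes a point from camera to world coordinates); the wrist camera has in their place "hand_eye" (4x4, takes a point from camera to tool coordinates, whose origin is the TCP and whose axes are the flange's). Camera axes: x right, y up, looking along -z (the intrinsics and any distortion apply to the point x, -y, -z); pixel columns grow to the right and rows downward; lengths in m; the calibration is good to about 2 mm. A picture is of the moment at which its call begins: read the wrist's pose just before it.
- finish_job(): hands the job in, once; it reports no verdict.
Trained networks look in a picture, given as the dict that the camera call returned (one of the last four; its "shot" number tells which), for a name from the list of things; names that differ only in an ending like _2 or _b are one class to them, and where a whole thing is asked for, a point or a joint stands for the part that bears it (a point fixed in the world has none). Each returns a list of dicts, best first, with "conf" (0 to 1); they miss things now and then, are a little off and sometimes report something else, mostly with a low value. They report only what shows in the picture. A call takes as long as a camera call. They do not tell look-alikes from the thing itself.
- spot_in(target, picture): "bbox" ([centre column, centre row, width, height] in pixels, round what is visible of it).
- landmark_of(target, picture): "at" ([column, row] in pixels: a listed point, or the origin of a listed thing).
The state is a dict: "time": time; "q": joint angles; "joint_vel": joint speeds; "joint_torque": joint torques, N m; "tool_pos": TCP position; "tcp_rot": TCP orientation; "wrist_force": force on the tool from outside, world axes, zero at the start; "torque": the same for the moment, N m; "width": opening from 0.0 (shut) to 1.0 (fully open).
Only numpy, scipy, OpenCV 4.12 (cv2) and the standard library are available. Lean on these libraries where they do the work, as an engineer would, in place of code of your own. Each camera call takes 0.05 s, during which the arm holds its last target.

## Working session

There is one attempt and no reset: what is moved stays moved. The work goes in short steps, Python scripts to look and compute and a tool call to move; the robot and the scene stay as the last step left them, time stands still between calls to the robot, and variables do not carry over. Pictures are saved under pics/ and viewed, and the job is handed in when it is done.

Besides the shell and the picture viewer there is one more tool, called by a JSON object that holds its "fn" and its "kwargs". play_rows: Moves the arm, as the interface text tells. Its arguments: {"type":"object","properties":{"slide":{"type":"array"},"delta_rot":{"type":"array"},"hand":{"type":"number"},"force":{"type":"number"}},"required":["slide","delta_rot"]}

```bash
ls; mkdir -p pics; cat > h.py <<'E'
from workcell import *
import numpy as np, cv2, pickle
from scipy.spatial.transform import Rotation as R
def T_tool(s):
    T=np.eye(4);T[:3,:3]=R.from_rotvec(s["tcp_rot"]).as_matrix();T[:3,3]=s["tool_pos"];return T
def shot(name,fn=None):
    s=read_state(); d=read_camera(name)
    d["T"]=np.array(d["world_from_camera"]) if "world_from_camera" in d else T_tool(s)@np.array(d["hand_eye"])
    if fn: cv2.imwrite("pics/"+fn,d["image"][:,:,::-1])
    return d
def cloud(d):
    H,W=d["depth"].shape; f=H/2/np.tan(np.radians(d["fovy"])/2)
    K=np.array([[f,0,d["cx"]],[0,f,d["cy"]],[0,0,1.]])
    u,v=np.meshgrid(np.arange(W),np.arange(H))
    p=np.stack([u,v],-1).reshape(-1,1,2).astype(float)
    n=cv2.undistortPoints(p,K,np.array([d["k1"],0,0,0,0.])).reshape(H,W,2)
    z=d["depth"]; P=np.stack([n[...,0]*z,-n[...,1]*z,-z],-1)
    return P@d["T"][:3,:3].T+d["T"][:3,3]
E
python3 - <<'E'
from h import *
print(read_state())
for n in ["scene","top","wrist"]:
    d=shot(n,n+"0.png"); pickle.dump(d,open(n+"0.pkl","wb"))
    print(n,d["fovy"],d["cx"],d["cy"],d["k1"],d["T"].round(3).tolist())
    for t in ["rack","long_plate_mid","medium_plate_mid","short_plate_mid"]:
        try: print(t,[(np.round(x["bbox"],0).tolist(),round(x["conf"],2)) for x in spot_in(t,d)],[(np.round(x["at"],1).tolist(),round(x["conf"],2)) for x in landmark_of(t,d)])
        except Exception as e: print(t,e)
E
```

```text
pics
{'time': 0.0, 'q': array([ 1.21912347e+00,  2.64743600e-01,  1.60539463e+00,  1.62782318e-05,
        1.27368607e+00, -3.69260405e-02]), 'joint_vel': array([ 0.00092819, -0.00047955, -0.00188116, -0.00013212,  0.00081255,
        0.00068725]), 'joint_torque': array([-1.34483958e-03, -5.15134227e+01, -3.67304063e+01, -4.80882609e-04,
        1.34399461e-02, -1.23290572e-06]), 'tool_pos': array([0.2087294 , 0.64116115, 0.23795729]), 'tcp_rot': array([-0.49230211, -3.10232625,  0.00343429]), 'wrist_force': array([-0.18217292, -0.8935481 , -0.42953954]), 'torque': array([-0.00607463, -0.05618259,  0.01773524]), 'width': 0.9987855530374193}
scene 49.1583578861181 257.60531383287173 184.86167490714004 -0.1134209300453431 [[-0.885, -0.319, 0.34, 0.807], [0.466, -0.593, 0.657, 0.537], [-0.008, 0.739, 0.673, 0.689], [0.0, 0.0, 0.0, 1.0]]
rack [([308.0, 275.0, 124.0, 90.0], 0.65)] [([345.3, 264.1], 0.78)]
long_plate_mid [([305.0, 273.0, 82.0, 29.0], 0.66)] [([304.7, 268.6], 0.84)]
medium_plate_mid [([205.0, 153.0, 48.0, 27.0], 0.85), ([265.0, 130.0, 45.0, 22.0], 0.8), ([322.0, 195.0, 30.0
[... 414 characters left out ...]
5.0], 0.98)] [([157.8, 202.3], 0.68)]
long_plate_mid [([161.0, 160.0, 33.0, 67.0], 0.61)] [([160.6, 159.1], 0.61)]
medium_plate_mid [([245.0, 237.0, 53.0, 37.0], 0.76), ([348.0, 173.0, 26.0, 48.0], 0.73), ([360.0, 246.0, 20.0, 48.0], 0.69)] [([348.2, 177.2], 0.95), ([362.6, 246.5], 0.77), ([243.2, 237.2], 0.66)]
short_plate_mid [([275.0, 179.0, 29.0, 38.0], 0.91)] [([276.6, 182.7], 0.69)]
wrist 68.2078380105672 254.66881654822734 189.04457600345506 -0.039871287263055076 [[0.31, -0.915, -0.259, 0.144], [0.951, 0.298, 0.086, 0.663], [-0.001, -0.273, 0.962, 0.375], [0.0, 0.0, 0.0, 1.0]]
rack [([75.0, 372.0, 21.0, 23.0], 0.82)] []
long_plate_mid [] []
medium_plate_mid [] []
short_plate_mid [] []
```

```bash
python3 - <<'E'
import cv2
for n in ["scene","top"]:
    a=cv2.imread(f"pics/{n}0.png"); cv2.imwrite(f"pics/{n}0b.png",cv2.resize(a,(800,600),interpolation=cv2.INTER_CUBIC))
E
```

```text
(no output)
```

View pics/top0.png

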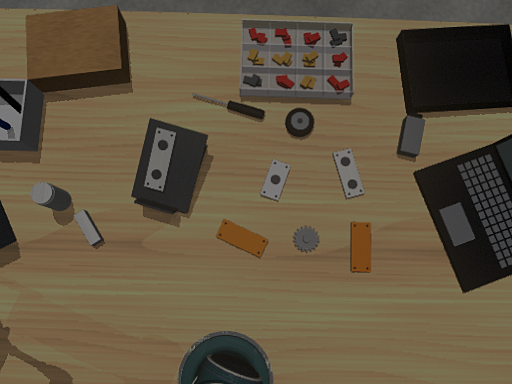

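View pics/scene0.png

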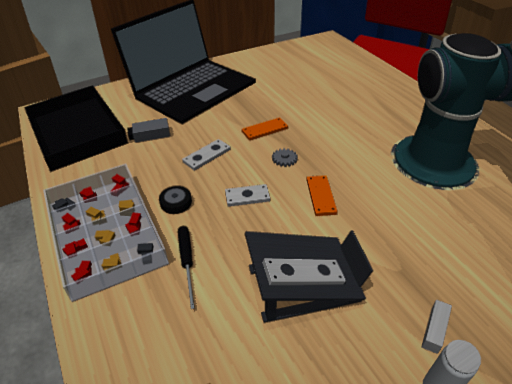

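Top view: the rack is at about (170,167) with the long plate on it at (160,160). The medium plate is grey at (348,173) and the short plate is at (276,180). The orange look-alikes are at (243,238) and (361,247). The scene view agrees. Next I measure them.

```bash
cat > m.py <<'E'
from h import *
def comp(d,seed,lo=110,hi=None,sat=45,win=60):
    im=d["image"].astype(int); g=im.mean(-1); s=im.max(-1)-im.min(-1)
    m=((g>lo)&(s<sat)).astype(np.uint8)
    u,v=seed; w=np.zeros_like(m); w[max(0,v-win):v+win,max(0,u-win):u+win]=1; m&=w
    m=cv2.morphologyEx(m,cv2.MORPH_CLOSE,np.ones((3,3)))
    n,l,st,c=cv2.connectedComponentsWithStats(m)
    dd=[(abs(l==i).sum(),i) for i in range(1,n) if (np.hypot(*(np.argwhere(l==i)-[v,u]).T).min()<10)]
    i=max(dd)[1]; return l==i
def rectw(P2):
    r=cv2.minAreaRect((P2*1000).astype(np.float32)); return r
def sil(d,m,z0):
    """project mask contour to plane z=z0 (world) -> minAreaRect"""
E
python3 - <<'E'
from m import *
d=pickle.load(open("top0.pkl","rb")); P=cloud(d); 
for n,s in [("long",(161,146)),("med",(348,173)),("short",(270,190))]:
    im=d["image"]; print(n,im[s[1]-2:s[1]+3,s[0]].tolist())
    m=comp(d,(s[0],s[1])); q=P[m]; print(m.sum(),np.median(q,0).round(4),q[:,2].min(),q[:,2].max(),rectw(q[:,:2]))
print(P[330,450],P[300,300],P[60,200])
# rack deck plane
im=d["image"].astype(int).mean(-1)
reg=np.zeros(im.shape,bool); reg[115:215,130:212]=1
m=reg&(im<75)&(P[...,2]>0.02); print(m.sum())
q=P[m]; best=None
rng=np.random.default_rng(0)
for k in range(500):
    a=q[rng.choice(len(q),3,replace=False)]; nn=np.cross(a[1]-a[0],a[2]-a[0]); 
    if np.linalg.norm(nn)<1e-6: continue
    nn/=np.linalg.norm(nn); e=np.abs((q-a[0])@nn)<.003
    if best is None or e.sum()>best.sum(): best=e
q=q[best];c=q.mean(0);nn=np.linalg.svd(q-c)[2][2]; nn*=np.sign(nn[2])
print("deck",best.sum(),c,nn,np.degrees(np.arccos(nn[2])),"up-slope az",np.degrees(np.arctan2(-nn[1],-nn[0])))
E
```

```text
long [[41, 41, 40], [44, 43, 42], [40, 40, 40], [40, 39, 40], [38, 37, 36]]
48 [0.566  0.1465 0.0943] 0.0851690428216989 0.1057823307390875 ((570.07861328125, 148.3651123046875), (12.418069839477539, 45.83591842651367), 76.39859771728516)
med [[122, 119, 116], [119, 117, 113], [119, 117, 112], [119, 117, 113], [118, 116, 113]]
638 [ 0.5251 -0.3042  0.0128] 0.000605619025852322 1.1990740164081444 ((398.30133056640625, -220.5998077392578), (119.80303955078125, 418.04473876953125), 56.93027877807617)
short [[122, 120, 119], [122, 120, 119], [122, 120, 120], [122, 120, 119], [122, 120, 120]]
584 [ 0.5018 -0.114   0.0127] -0.0023979112424781235 1.1990740164081444 ((404.33355712890625, -88.61972045898438), (53.608768463134766, 303.6895446777344), 75.36912536621094)
[ 1.32403255e-01 -5.60478822e-01  4.17527046e-04] [ 0.19727015 -0.18327229 -0.00142325] [ 0.83361699  0.09868437 -0.00190329]
4073
deck 2885 [0.51533183 0.14548566 0.06338822] [-0.33387919  0.0924076   0.93807543] 20.269177523601588 up-slope az -15.47046815119478
```

```bash
python3 - <<'E'
import cv2
a=cv2.imread("pics/top0.png"); b=cv2.imread("pics/scene0.png")
x=cv2.resize(a[110:225,120:220],None,fx=5,fy=5,interpolation=cv2.INTER_CUBIC)
cv2.imwrite("pics/top0rack.png",x)
x=cv2.resize(b[220:325,235:385],None,fx=5,fy=5,interpolation=cv2.INTER_CUBIC)
cv2.imwrite("pics/scene0rack.png",x)
E
```

```text
(no output)
```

View pics/top0rack.png

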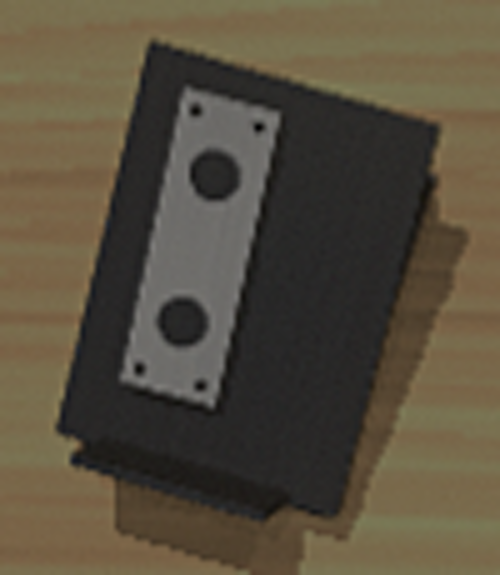

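View pics/scene0rack.png

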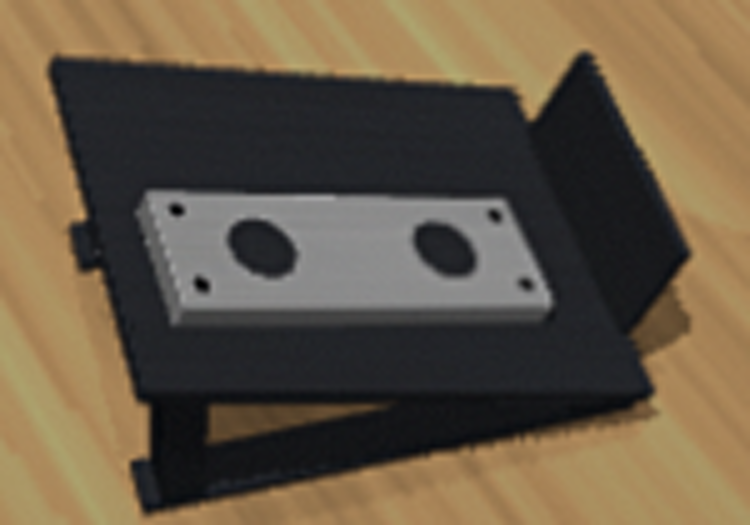

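```bash
cat >> m.py <<'E'
def rays(d,uv):
    H=d["depth"].shape[0]; f=H/2/np.tan(np.radians(d["fovy"])/2)
    K=np.array([[f,0,d["cx"]],[0,f,d["cy"]],[0,0,1.]])
    n=cv2.undistortPoints(np.asarray(uv,float).reshape(-1,1,2),K,np.array([d["k1"],0,0,0,0.])).reshape(-1,2)
    r=np.c_[n[:,0],-n[:,1],-np.ones(len(n))]
    return r@d["T"][:3,:3].T
def onplane(d,uv,p,n):
    r=rays(d,uv);o=d["T"][:3,3]; return o+r*(((p-o)@n)/(r@n))[:,None]
def project(d,P):
    H=d["depth"].shape[0]; f=H/2/np.tan(np.radians(d["fovy"])/2)
    K=np.array([[f,0,d["cx"]],[0,f,d["cy"]],[0,0,1.]])
    c=(np.asarray(P,float)-d["T"][:3,3])@d["T"][:3,:3]; c=c*[1,-1,-1]
    return cv2.projectPoints(c.reshape(-1,1,3),np.zeros(3),np.zeros(3),K,np.array([d["k1"],0,0,0,0.]))[0].reshape(-1,2)
def hullrect(d,m,p,n,ex,ey):
    cs,_=cv2.findContours(m.astype(np.uint8),cv2.RETR_EXTERNAL,cv2.CHAIN_APPROX_NONE)
    c=max(cs,key=cv2.contourArea).reshape(-1,2)
    W=onplane(d,c,p,n); q=np.c_[(W-p)@ex,(W-p)@ey]*1000
    (x,y),(a,b),t=cv2.minAreaRect(q.astype(np.float32))
    if a<b: a,b=b,a; t+=90
    t=(t+90)%180-90
    return (x,y),(a,b),t
E
python3 - <<'E'
from m import *
for cam,seeds in [("top",dict(med=(348,173),short=(270,190))),("scene",dict(med=(205,153),short=(235,195)))]:
    d=pickle.load(open(cam+"0.pkl","rb")); im=d["image"].astype(int)
    P=cloud(d)
    for n,(u,v) in seeds.items():
        col=im[v-1:v+2,u-1:u+2].reshape(-1,3).mean(0); print(cam,n,col.round())
        m=(np.abs(im-col).max(-1)<28)
        w=np.zeros_like(m); w[v-40:v+40,u-40:u+40]=1; m&=w
        nn,l=cv2.connectedComponents(m.astype(np.uint8)); m=l==l[v,u]
        print(m.sum(),hullrect(d,m,np.array([0,0,.012]),np.array([0,0,1.]),np.array([1.,0,0]),np.array([0,1.,0])), np.median(P[m],0).round(4))
E
```

```text
top med [120. 118. 115.]
718 ((526.8972778320312, -305.3103942871094), (124.14442443847656, 49.446495056152344), 16.56824493408203) [ 0.5262 -0.3055  0.0128]
top short [122. 119. 119.]
610 ((502.59674072265625, -114.00105285644531), (98.70499420166016, 49.19374465942383), -18.619354248046875) [ 0.5024 -0.114   0.0127]
scene med [145. 146. 146.]
430 ((524.9083862304688, -301.0423583984375), (124.75125885009766, 50.015254974365234), 16.532045364379883) [ 0.5269 -0.298   0.0127]
scene short [150. 151. 150.]
513 ((501.0135498046875, -110.16796112060547), (98.66724395751953, 49.12095260620117), -18.1025390625) [ 0.5043 -0.108   0.0126]
```

```bash
cat >> m.py <<'E'
def rackT(x,y,az,z=0.03):
    T=np.eye(4); T[:3,:3]=(R.from_euler("z",az)*R.from_euler("y",-np.radians(20))).as_matrix(); T[:3,3]=[x,y,z]; return T
def deckmodel(m_img,d,T0):
    pass
def fitrack(d,mask_fn=None,x0=(.43,.17,-.27)):
    """fit rack x,y,az: deck silhouette (dark+plate) contour vs deck rectangle, points on the deck plane"""
def grow(d,u,v,tol=28,win=60):
    im=d["image"].astype(int); col=im[v-1:v+2,u-1:u+2].reshape(-1,3).mean(0)
    m=(np.abs(im-col).max(-1)<tol); w=np.zeros_like(m); w[max(0,v-win):v+win,max(0,u-win):u+win]=1; m&=w
    l=cv2.connectedComponents(m.astype(np.uint8))[1]; return l==l[v,u]
E
python3 - <<'E'
from m import *
d=pickle.load(open("top0.pkl","rb"))
print(onplane(d,[[157.8,202.3]],np.array([0,0,.03]),np.array([0,0,1.])))
# deck corners from top crop px (scale5, offset 120,110)
c=np.array([[150,42],[440,128],[60,432],[335,515]])/5+[120,110]
Tr=rackT(.45,.16,-.27); n=Tr[:3,2]
# deck plane using depth-fitted centre
p=np.array([0.51533183,0.14548566,0.06338822])
W=onplane(d,c,p,np.array([-0.33387919,0.0924076,0.93807543])); print(W.round(4)); 
print([np.linalg.norm(W[a]-W[b]).round(4) for a,b in [(0,1),(2,3),(0,2),(1,3)]])
for a,b in [(2,0),(3,1)]: print(np.degrees(np.arctan2(*(W[b]-W[a])[1::-1])))
m=grow(d,158,157,tol=35); print(m.sum())
ex=Tr[:3,0];ey=Tr[:3,1]
print(hullrect(d,m,p+.012*n,n,ex,ey))
E
```

```text
[[0.43003503 0.1820628  0.03      ]]
[[0.6278 0.201  0.0979]
 [0.588  0.0564 0.098 ]
 [0.4436 0.249  0.0277]
 [0.4053 0.1072 0.028 ]]
[np.float64(0.15), np.float64(0.1468), np.float64(0.2029), np.float64(0.2022)]
-14.596299178919981
-15.53608806501893
1012
((11.322864532470703, 32.50080108642578), (150.04185485839844, 49.548519134521484), 1.8237369060516357)
```

```bash
cat >> m.py <<'E'
def go(Tt):
    s=read_state(); D=np.linalg.inv(T_tool(s))@Tt
    rv=R.from_matrix(D[:3,:3]).as_rotvec(); sl=D[:3,3]*100
    n=max(np.linalg.norm(sl)/4.17,np.degrees(np.linalg.norm(rv))/7.16)
    print("slide cm",sl.round(2).tolist(),"rot",rv.round(3).tolist(),"rows>=%.1f"%n,"t=%.2f"%s["time"])
def tool_rack(Tr,x,y,z,yaw=0.):
    """TCP pose at rack coords (m), tool z=-rack z, tool y=rack y turned by yaw about rack z"""
    A=np.eye(4); A[:3,:3]=R.from_euler("z",yaw).as_matrix()@np.diag([-1.,1,-1]); A[:3,3]=[x,y,z]; return Tr@A
E
cat > rk.py <<'E'
from m import *
Tr=rackT(.430,.178,np.radians(-15.1))
E
python3 - <<'E'
from rk import *
go(tool_rack(Tr,.09,0,.16))
E
```

```text
slide cm [-38.36, -37.11, 2.81] rot [-0.009, -0.349, -0.051] rows>=12.8 t=1.35
```

{"fn": "play_rows", "kwargs": {"slide": [[-3.2, -3.1, 0.2], [-6.4, -6.2, 0.4], [-9.6, -9.3, 0.7], [-12.8, -12.4, 0.9], [-16, -15.5, 1.2], [-19.2, -18.6, 1.4], [-22.4, -21.7, 1.6], [-25.6, -24.8, 1.9], [-28.8, -27.9, 2.1], [-32, -31, 2.4], [-35.2, -34.1, 2.6], [-38.4, -37.1, 2.8]], "delta_rot": [[0, -0.03, 0], [0, -0.06, -0.01], [0, -0.09, -0.01], [0, -0.12, -0.02], [0, -0.15, -0.02], [0, -0.18, -0.03], [0, -0.21, -0.03], [0, -0.24, -0.04], [0, -0.27, -0.04], [0, -0.3, -0.05], [0, -0.33, -0.05], [-0.01, -0.35, -0.05]]}}

```text
time: 2.35
tool_pos: [0.4431, 0.1992, 0.2131]
tcp_rot: [0.366, 2.768, -0.063]
wrist_force: [0.4, 0.3, -0.9]
width: 1.001
```

```bash
python3 - <<'E'
from rk import *
go(tool_rack(Tr,.09,0,.16))
d=shot("wrist","wrist1.png"); pickle.dump(d,open("wrist1.pkl","wb"))
s=read_state(); print(s["joint_vel"].round(2),s["wrist_force"].round(1),s["q"].round(2))
print([(x["at"],x["conf"]) for x in landmark_of("rack",d)],[(x["at"],x["conf"]) for x in landmark_of("long_plate_mid",d)])
E
```

```text
slide cm [-2.07, -2.39, 0.97] rot [0.002, 0.003, 0.0] rows>=0.8 t=2.35
[ 0.1   0.04 -0.03  0.05  0.07  0.19] [-0.2 -4.1 -0.2] [ 0.53 -0.24  2.21 -0.31  0.95 -0.62]
[([233.7, 105.1], 0.63), ([256.1, 204.6], 0.57)] [([255.0, 207.3], 0.59)]
```

View pics/wrist1.png

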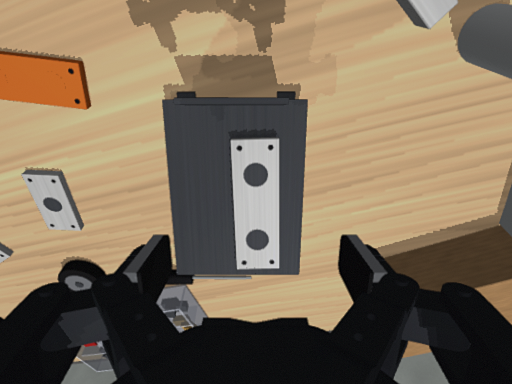

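```bash
python3 - <<'E'
import cv2
a=cv2.imread("pics/wrist1.png")
x=cv2.resize(a[80:150,150:320],None,fx=4.7,fy=4.7,interpolation=cv2.INTER_CUBIC)
x=cv2.convertScaleAbs(x,alpha=2,beta=0)
cv2.imwrite("pics/w1z.png",x)
E
```

```text
(no output)
```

View pics/w1z.png

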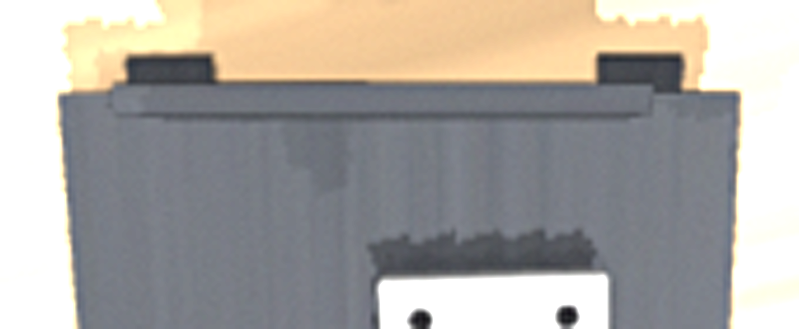

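```bash
python3 - <<'E'
from rk import *
d=pickle.load(open("wrist1.pkl","rb")); P=cloud(d); im=d["image"].astype(int)
g=im.mean(-1)
# deck depth points
m=np.zeros(g.shape,bool); m[125:255,180:225]=1; m&=(g<95)
q=P[m]; c=q.mean(0); nn=np.linalg.svd(q-c)[2][2]; nn*=np.sign(nn[2])
print("deck n",nn,"tilt",np.degrees(np.arccos(nn[2])),"az",np.degrees(np.arctan2(-nn[1],-nn[0])), "res",np.std((q-c)@nn), "model z err mm",1000*((q-Tr[:3,3])@Tr[:3,2]).mean())
# side edges on rows
L=[];Rr=[]
for v in range(108,262,4):
    row=g[v]; dark=row<95
    sm=np.diff(row)
    l=150+np.argmin(np.diff(row[150:200])); r=285+np.argmax(np.diff(row[285:330]))
    L.append((l+.5,v)); Rr.append((r+.5,v))
n=Tr[:3,2]; p=Tr[:3,3]
def rk(uv,h): 
    W=onplane(d,uv,p+h*n,n); return ((W-p)@Tr[:3,:3])*1000
for E in (L,Rr):
    w=rk(E,0.0); A=np.polyfit(w[:,0],w[:,1],1); res=w[:,1]-np.polyval(A,w[:,0])
    k=np.abs(res-np.median(res))<2; A=np.polyfit(w[k,0],w[k,1],1); print("edge slope deg",np.degrees(np.arctan(A[0])),"y at x=0,100",np.polyval(A,[0,100]),k.sum(),len(k))
print("corners rows",rk([[236,100],[236,104],[177,273],[299,272],[240,275]],0).round(1).tolist())
mp=grow(d,260,207,tol=60,win=90); print(mp.sum(),hullrect(d,mp,p+.012*n,n,Tr[:3,0],Tr[:3,1]))
for nme,(u,v) in dict(short=(62,190)).items():
    ms=grow(d,u,v,tol=60); print(nme,hullrect(d,ms,np.array([0,0,.012]),np.array([0,0,1.]),np.array([1.,0,0]),np.array([0,1.,0])))
E
```

```text
deck n [-0.40002575 -0.85391169  0.33288771] tilt 70.55585830776162 az 64.8986634875945 res 0.013991923256625943 model z err mm 2.8437947001162303
edge slope deg 0.036761542069065845 y at x=0,100 [-72.65530796 -72.59114695] 39 39
edge slope deg -0.049044212405774314 y at x=0,100 [77.54870934 77.46311102] 39 39
corners rows [[-7.3, 4.1, -0.0], [-3.3, 4.0, -0.0], [195.3, -72.0, -0.0], [193.6, 77.7, -0.0], [197.7, 5.4, -0.0]]
4939 ((106.0421371459961, 24.46527099609375), (149.76231384277344, 48.91255569458008), 1.3515349626541138)
short ((492.00360107421875, -105.83146667480469), (262.61236572265625, 188.52484130859375), -30.807994842529297)
```

```bash
python3 - <<'E'
from rk import *
d=pickle.load(open("wrist1.pkl","rb")); P=cloud(d)
n=Tr[:3,2]; p=Tr[:3,3]
Q=((P-p)@Tr[:3,:3])*1000
for b in [(130,250,185,225),(130,180,185,225),(200,250,185,225)]:
    z=Q[b[0]:b[1],b[2]:b[3],2]; dd=d["depth"][b[0]:b[1],b[2]:b[3]]; print("deck z",np.median(z[dd>0]),(dd==0).mean())
z=Q[195:220,240:272,2]; print("plate top",np.median(z))
# stop face column profile
for v in range(94,114): print(v,np.median(Q[v,185:230],0).round(1), d["image"][v,200:225].mean().round(0))
def rk(uv,h): 
    W=onplane(d,uv,p+h*n,n); return ((W-p)@Tr[:3,:3])*1000
print(rk([[236,97.7],[174,98.5],[288.5,98.5]],.048),rk([[185,104.9],[286,104.9],[236,104.9]],0))
E
```

```text
deck z 1.658928950778577 0.004166666666666667
deck z 1.731820547903673 0.003
deck z 1.5640333433662246 0.005
plate top 13.654015784269482
94 [-14.4 -29.6 -25.7] 100.0
95 [-13.4 -29.8 -26.1] 102.0
96 [-12.3 -29.7 -26.4] 102.0
97 [ -8.6 -17.9  48.8] 52.0
98 [ -7.7 -17.8  49.6] 54.0
99 [ -6.9 -17.1  49.5] 58.0
100 [ -6.1 -17.6  49.8] 60.0
101 [ -5.2 -17.8  49.5] 60.0
102 [ -4.4 -17.8  49.7] 60.0
103 [ -3.6 -18.   49.7] 58.0
104 [ -2.8 -18.2  48.9] 45.0
105 [ -2.4 -25.6   1.7] 50.0
106 [ -1.4 -25.8   1.8] 60.0
107 [ -0.4 -24.5   1.5] 60.0
108 [  0.6 -25.9   1.6] 60.0
109 [  1.6 -26.    1.6] 60.0
110 [  2.6 -25.7   1.6] 60.0
111 [  3.6 -25.9   1.8] 60.0
112 [  4.6 -26.3   1.8] 60.0
113 [  5.6 -26.2   1.7] 60.0
[[ -7.96016359   7.14981228  48.        ]
 [ -7.5018072  -46.6674447   48.        ]
 [ -7.35084177  52.54819864  48.        ]] [[-2.59590513e+00 -4.87621050e+01 -8.19298781e-14]
 [-2.48763372e+00  5.56560885e+01  1.98982144e-15]
 [-2.43336837e+00  4.03101097e+00 -3.07895760e-14]]
```

```bash
python3 - <<'E'
from rk import *
d=pickle.load(open("wrist1.pkl","rb")); P=cloud(d)
for v,u in [(150,120),(200,130),(150,340),(200,330),(60,320)]: print(np.median(P[v-5:v+6,u-5:u+6].reshape(-1,3),0).round(4))
E
cat > rk.py <<'E'
from m import *
Tr=rackT(.430,.178,np.radians(-15.1)); Tr[:3,3]+=Tr[:3,:3]@[-.0022,.0026,.0]; Tr[2,3]=.03
# long plate in rack frame (wrist): measured x 106.0 y 24.5 in old frame
E
python3 - <<'E'
from rk import *
print(Tr)
a=np.radians(1.35); cx,cy=.1060+.0022,.0245-.0026
go(tool_rack(Tr,cx,cy,.045,a))
go(tool_rack(Tr,cx,cy,.008,a))
E
```

```text
[0.4546 0.0193 0.0007]
[ 5.303e-01 -9.100e-03  3.000e-04]
[5.269e-01 2.870e-01 5.000e-04]
[0.6038 0.2659 0.0007]
[0.4146 0.2767 0.0006]
[[ 9.07247507e-01  2.60504509e-01 -3.30211088e-01  4.28681367e-01]
 [-2.44794164e-01  9.65472631e-01  8.90977894e-02  1.81048776e-01]
 [ 3.42020143e-01  6.93889390e-18  9.39692621e-01  3.00000000e-02]
 [ 0.00000000e+00  0.00000000e+00  0.00000000e+00  1.00000000e+00]]
slide cm [-3.64, 0.25, 12.35] rot [-0.001, 0.001, -0.03] rows>=3.1 t=2.50
slide cm [-3.64, 0.26, 16.05] rot [-0.001, 0.001, -0.03] rows>=3.9 t=2.50
```

```bash
python3 - <<'E'
from rk import *
d=pickle.load(open("wrist1.pkl","rb"))
H=np.array(d["hand_eye"]); d2=dict(d); d2["T"]=H; P=cloud(d2)*1000
m=(d["depth"]>0)&(P[...,2]<25)&(np.abs(P[...,1])<70)&(P[...,2]>-60)&(np.abs(P[...,0])<40)
q=P[m]
for s in (-1,1):
    k=q[q[:,1]*s>0]; k=k[np.argsort(-k[:,2])]; print(len(k),k[:200:25].round(1).tolist(), "x",np.percentile(k[:,0],[1,50,99]).round(1),"y",np.percentile(k[:,1],[1,50,99]).round(1))
E
```

```text
5545 [[-1.7, -43.5, -4.5], [2.7, -43.0, -6.6], [-4.1, -42.8, -7.5], [4.1, -43.4, -8.3], [9.9, -49.0, -9.2], [9.7, -42.9, -9.9], [10.1, -44.6, -10.7], [-5.9, -42.9, -11.2]] x [-11.7   6.   12.6] y [-68.7 -50.6 -40.5]
5603 [[5.0, 42.5, -4.4], [6.6, 42.3, -6.5], [-0.6, 42.6, -7.6], [8.5, 42.1, -8.3], [-0.3, 42.2, -9.1], [9.8, 42.5, -9.8], [1.0, 42.1, -10.6], [10.4, 43.5, -11.1]] x [-11.6   6.   12.6] y [39.5 49.9 68.4]
```

{"fn": "play_rows", "kwargs": {"slide": [[-1.2, 0.1, 3.5], [-2.4, 0.2, 7], [-3.6, 0.25, 10.5], [-3.64, 0.25, 12.3], [-3.64, 0.25, 13.5], [-3.64, 0.25, 14.7], [-3.64, 0.25, 15.4], [-3.64, 0.25, 15.9], [-3.64, 0.25, 16], [-3.64, 0.25, 16]], "delta_rot": [[0, 0, -0.01], [0, 0, -0.02], [0, 0, -0.03], [0, 0, -0.03], [0, 0, -0.03], [0, 0, -0.03], [0, 0, -0.03], [0, 0, -0.03], [0, 0, -0.03], [0, 0, -0.03]], "hand": 0.8, "force": 40}}

```text
time: 3.33
tool_pos: [0.5298, 0.1769, 0.0755]
tcp_rot: [0.334, 2.774, -0.072]
wrist_force: [0.5, -0.6, -0.1]
width: 0.797
```

```bash
cat >> m.py <<'E'
def inrack(Tr):
    s=read_state(); A=np.linalg.inv(Tr)@T_tool(s)
    print("t %.2f"%s["time"],"tcp in rack mm",(A[:3,3]*1000).round(1),"rotdev deg",np.degrees(R.from_matrix(A[:3,:3]@np.diag([-1.,1,-1])).as_rotvec()).round(2),"F rack",(Tr[:3,:3].T@s["wrist_force"]).round(1),"w %.3f"%s["width"])
E
python3 - <<'E'
from rk import *
inrack(Tr)
d=shot("wrist","wrist2.png"); pickle.dump(d,open("wrist2.pkl","wb"))
a=np.radians(1.35); go(tool_rack(Tr,.1082,.0219,.0085,a))
E
```

```text
t 3.33 tcp in rack mm [108.3  22.4   9. ] rotdev deg [-0.03 -0.09  1.36] F rack [ 0.6 -0.5 -0.3] w 0.797
slide cm [0.04, -0.05, 0.08] rot [-0.0, 0.002, -0.0] rows>=0.0 t=3.38
```

View pics/wrist2.png

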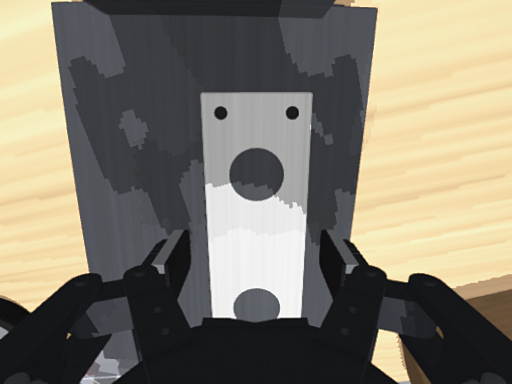

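The fingers straddle the plate evenly: the plate spans columns 203–312, with the pads at about 188 and 322. I close on it.

{"fn": "play_rows", "kwargs": {"slide": [[0, 0, 0.05], [0, 0, 0.05], [0, 0, 0.05], [0, 0, 0.05]], "delta_rot": [[0, 0, 0], [0, 0, 0], [0, 0, 0], [0, 0, 0]], "hand": 0.3, "force": 40}}

```text
time: 3.72
tool_pos: [0.5307, 0.1775, 0.0769]
tcp_rot: [0.335, 2.771, -0.069]
wrist_force: [-5.0, 0.6, 4.9]
width: 0.569
```

```bash
python3 - <<'E'
from rk import *
inrack(Tr)
# lifted 4mm, then aligned, then down. 
go(tool_rack(Tr,.1082,.0219,.0125,0)); go(tool_rack(Tr,.080,0,.0125,0)); go(tool_rack(Tr,.080,0,.009,0))
E
```

```text
t 3.72 tcp in rack mm [109.5  23.1  10. ] rotdev deg [ 0.07 -0.21  1.32] F rack [-3.  -0.7  6.3] w 0.569
slide cm [0.13, -0.12, -0.25] rot [0.001, 0.004, 0.023] rows>=0.2 t=3.72
slide cm [3.0, -2.24, -0.26] rot [0.001, 0.004, 0.023] rows>=0.9 t=3.72
slide cm [3.0, -2.25, 0.09] rot [0.001, 0.004, 0.023] rows>=0.9 t=3.72
```

{"fn": "play_rows", "kwargs": {"slide": [[0, 0, -0.3], [0, 0, -0.5], [1, -0.8, -0.5], [2, -1.6, -0.5], [2.8, -2.2, -0.4], [2.8, -2.25, -0.2], [2.8, -2.25, -0.1], [2.8, -2.25, -0.05]], "delta_rot": [[0, 0, 0], [0, 0, 0], [0, 0, 0.01], [0, 0.004, 0.02], [0, 0.004, 0.023], [0, 0.004, 0.023], [0, 0.004, 0.023], [0, 0.004, 0.023]]}}

```text
time: 4.38
tool_pos: [0.4998, 0.1619, 0.0677]
tcp_rot: [0.367, 2.771, -0.063]
wrist_force: [0.2, -0.4, -1.5]
width: 0.572
```

```bash
cat >> m.py <<'E'
E
python3 - <<'E'
from rk import *
inrack(Tr)
d=shot("wrist","wrist3.png"); pickle.dump(d,open("wrist3.pkl","wb"))
n=Tr[:3,2];p=Tr[:3,3]
E
```

```text
t 4.38 tcp in rack mm [82.1  0.  10.2] rotdev deg [0.08 0.01 0.01] F rack [-0.2 -0.3 -1.5] w 0.572
```

View pics/wrist3.png

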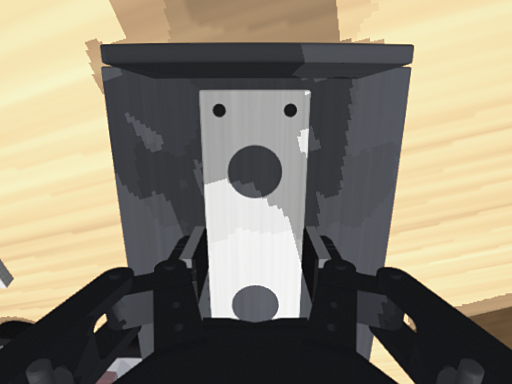

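The plate is held. Its end is at row 90, the stop foot is at about row 79, and it is centred. I slide it down to contact.

{"fn": "play_rows", "kwargs": {"slide": [[0.3, 0, 0], [0.5, 0, 0.03], [0.6, 0, 0.05], [0.7, 0, 0.07], [0.75, 0, 0.08], [0.8, 0, 0.1]], "delta_rot": [[0, 0, 0], [0, 0, 0], [0, 0, 0], [0, 0, 0], [0, 0, 0], [0, 0, 0]]}}

```text
time: 4.93
tool_pos: [0.4947, 0.1642, 0.0655]
tcp_rot: [0.365, 2.768, -0.061]
wrist_force: [4.0, -3.2, 3.8]
width: 0.571
```

```bash
python3 - <<'E'
from rk import *
inrack(Tr)
d=shot("wrist","wrist4.png"); pickle.dump(d,open("wrist4.pkl","wb"))
E
```

```text
t 4.93 tcp in rack mm [76.2  0.9 10. ] rotdev deg [ 0.16 -0.17  0.03] F rack [ 5.8 -2.1  1.9] w 0.571
```

View pics/wrist4.png

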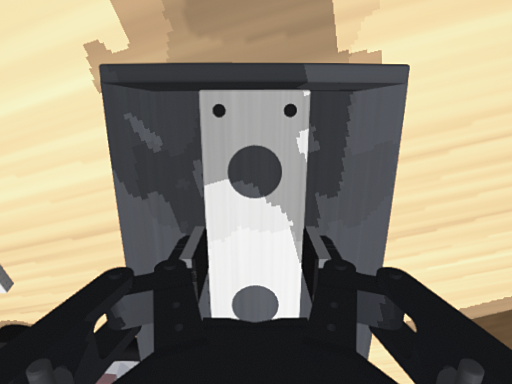

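Contact: 5.8 N off the stop, with the plate end at the stop foot. I press lightly down, release and back off.

{"fn": "play_rows", "kwargs": {"slide": [[0.1, 0, 0.1], [0.1, 0, 0.15], [0.1, 0, 0.15]], "delta_rot": [[0, 0, 0], [0, 0, 0], [0, 0, 0]]}}

```text
time: 5.23
tool_pos: [0.4948, 0.1642, 0.0655]
tcp_rot: [0.366, 2.767, -0.062]
wrist_force: [-7.1, -3.0, 16.4]
width: 0.573
```

```bash
python3 - <<'E'
from rk import *
inrack(Tr)
E
```

```text
t 5.23 tcp in rack mm [76.2  1.  10. ] rotdev deg [ 0.13 -0.23 -0.  ] F rack [-0.1 -4.7 17.5] w 0.573
```

{"fn": "play_rows", "kwargs": {"slide": [[0, 0, 0], [0, 0, 0], [0, 0, 0], [0, 0, -1], [0, 0, -3], [0, 0, -6], [0, 0, -9], [0, 0, -12]], "delta_rot": [[0, 0, 0], [0, 0, 0], [0, 0, 0], [0, 0, 0], [0, 0, 0], [0, 0, 0], [0, 0, 0], [0, 0, 0]], "hand": 0.8}}

```text
time: 5.9
tool_pos: [0.4533, 0.1746, 0.1788]
tcp_rot: [0.366, 2.768, -0.063]
wrist_force: [0.2, 0.6, -0.7]
width: 0.8
```

```bash
python3 - <<'E'
from rk import *
inrack(Tr)
d=shot("wrist","wrist5.png"); pickle.dump(d,open("wrist5.pkl","wb"))
# target: medium plate pregrasp
def down(x,y,z,yaw): # yaw = azimuth of plate long axis ; tool y = across
    T=np.eye(4); T[:3,:3]=R.from_euler("z",yaw).as_matrix()@np.diag([-1.,1,-1]); T[:3,3]=[x,y,z]; return T
go(down(.5265,-.303,.10,np.radians(16.5)))
E
```

```text
t 5.90 tcp in rack mm [ 74.8   0.2 131.2] rotdev deg [ 0.1  -0.13  0.01] F rack [-0.2  0.7 -0.7] w 0.800
slide cm [-15.16, -44.56, 14.44] rot [-0.091, 0.352, -0.546] rows>=11.8 t=5.95
```

View pics/wrist5.png

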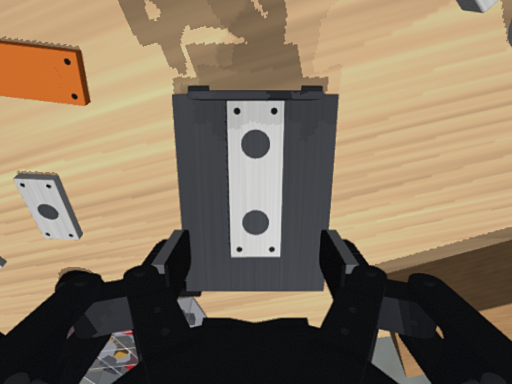

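```bash
cat >> rk.py <<'E'
def down(x,y,z,yaw):
    T=np.eye(4); T[:3,:3]=R.from_euler("z",yaw).as_matrix()@np.diag([-1.,1,-1]); T[:3,3]=[x,y,z]; return T
def plate(d,u,v,h,tol=60,win=100):
    m=grow(d,u,v,tol=tol,win=win); return hullrect(d,m,Tr[:3,3]+h*Tr[:3,2],Tr[:3,2],Tr[:3,0],Tr[:3,1])
E
python3 - <<'E'
from rk import *
d=pickle.load(open("wrist5.pkl","rb")); print(plate(d,256,180,.012))
P=cloud(d);Q=((P-Tr[:3,3])@Tr[:3,:3])*1000
for v in range(92,106): print(v,np.median(Q[v,236:276],0).round(1),np.median(Q[v,205:222],0).round(1))
E
```

```text
((74.44927215576172, 0.06686782836914062), (148.3961639404297, 49.364646911621094), 0.0665459930896759)
92 [-5.2  0.2 48.8] [ -5.2 -30.7  48.9]
93 [-4.5  0.2 48.6] [ -4.5 -30.8  48.6]
94 [-3.8  0.2 49. ] [ -3.8 -30.8  49.1]
95 [-3.1  0.2 48.7] [ -3.1 -30.8  49. ]
96 [-2.4  0.2 48.8] [ -2.4 -30.8  48.9]
97 [-1.7  0.2 48.9] [ -1.7 -30.9  49.1]
98 [-1.   0.2 48.4] [ -1.  -31.   48.6]
99 [-0.6 -0.3 36.1] [ -0.7 -32.8  35.6]
100 [-0.5  0.4 11.7] [ -0.7 -36.7   8.5]
101 [ 0.3  0.4 12.6] [ -0.  -37.6   0.7]
102 [ 1.1  0.4 13. ] [  0.9 -37.8   0.7]
103 [ 2.   0.4 12.7] [  1.7 -37.7   0.8]
104 [ 2.8  0.4 12.9] [  2.6 -37.9   1. ]
105 [ 3.6  0.4 12.8] [  3.5 -37.7   1.1]
```

```bash
python3 - <<'E'
from rk import *
go(down(.5265,-.303,.13,np.radians(16.5)))
E
```

```text
slide cm [-16.22, -44.54, 11.63] rot [-0.091, 0.352, -0.546] rows>=11.7 t=5.95
```

{"fn": "play_rows", "kwargs": {"slide": [[-1.3, -3.7, 0.8], [-2.7, -7.4, 1.9], [-4, -11.1, 2.9], [-5.4, -14.8, 3.9], [-6.8, -18.6, 4.8], [-8.1, -22.3, 5.8], [-9.5, -26, 6.8], [-10.8, -29.7, 7.7], [-12.2, -33.4, 8.7], [-13.5, -37.1, 9.7], [-14.9, -40.8, 10.6], [-16.2, -44.5, 11.6]], "delta_rot": [[-0.008, 0.029, -0.045], [-0.015, 0.059, -0.091], [-0.023, 0.088, -0.137], [-0.03, 0.117, -0.182], [-0.038, 0.147, -0.228], [-0.046, 0.176, -0.273], [-0.053, 0.205, -0.319], [-0.061, 0.235, -0.364], [-0.068, 0.264, -0.41], [-0.076, 0.293, -0.455], [-0.083, 0.323, -0.5], [-0.091, 0.352, -0.546]]}}

```text
time: 6.95
tool_pos: [0.5244, -0.2918, 0.1316]
tcp_rot: [0.454, -3.107, -0.002]
wrist_force: [1.1, -0.6, 0.7]
width: 0.801
```

```bash
python3 - <<'E'
from rk import *
go(down(.5265,-.303,.13,np.radians(16.5)))
d=shot("wrist","wrist6.png"); pickle.dump(d,open("wrist6.pkl","wb"))
print([(x["bbox"],x["conf"]) for x in spot_in("medium_plate_mid",d)])
print(read_state()["joint_vel"].round(2))
E
```

```text
slide cm [0.12, -1.13, 0.16] rot [0.001, -0.001, 0.002] rows>=0.3 t=6.95
[([245.1, 177.8, 62.4, 133.5], 0.98), ([258.0, 17.8, 69.0, 35.5], 0.94), ([438.2, 208.2, 107.3, 100.9], 0.15)]
[ 0.06 -0.07  0.07  0.06  0.03  0.07]
```

View pics/wrist6.png

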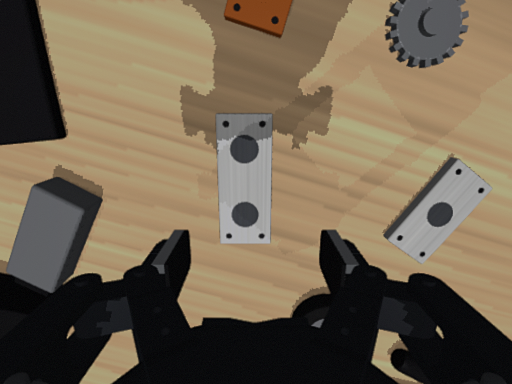

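The grey medium plate is at about (245,178) and the short plate is at (440,208). The dark box on the left is well clear. I refine both positions from this view.

```bash
python3 - <<'E'
from rk import *
d=pickle.load(open("wrist6.pkl","rb")); P=cloud(d)
A=(np.array([0,0,.012]),np.array([0,0,1.]),np.array([1.,0,0]),np.array([0,1.,0]))
im=d["image"].astype(int); sat=im.max(-1)-im.min(-1); g=im.mean(-1)
out={}
for n,(u,v,w) in dict(med=(245,178,75),short=(440,208,62)).items():
    m=((sat<30)&(g>70)).astype(np.uint8); ww=np.zeros_like(m); ww[v-w:v+w,max(0,u-w):u+w]=1; m&=ww
    if n=="short": m&=(g>115).astype(np.uint8)
    m=cv2.morphologyEx(m,cv2.MORPH_OPEN,np.ones((3,3)))
    l=cv2.connectedComponentsWithStats(m); i=1+np.argmax(l[2][1:,4]); mm=l[1]==i
    out[n]=hullrect(d,mm,*A); print(n,out[n],mm.sum(),np.median(P[mm],0).round(4))
(x,y),_,t=out["med"]
print("z table",np.median(P[300:310,60:70,2]),np.median(P[250:270,310:330,2]))
go(down(x/1000,y/1000,.045,np.radians(t))); go(down(x/1000,y/1000,.008,np.radians(t)))
E
```

```text
med ((524.054443359375, -302.9521179199219), (124.36880493164062, 50.10133361816406), 16.725460052490234) 5910 [ 0.5193 -0.3042  0.0126]
short ((500.58709716796875, -111.76628875732422), (99.84103393554688, 49.385623931884766), -18.337158203125) 4045 [ 0.4961 -0.1124  0.0124]
z table 0.19481522557739236 0.13297202450144333
slide cm [0.34, -0.71, 8.53] rot [-0.001, -0.001, -0.007] rows>=2.1 t=7.05
slide cm [0.33, -0.71, 12.23] rot [-0.001, -0.001, -0.007] rows>=2.9 t=7.05
```

{"fn": "play_rows", "kwargs": {"slide": [[0.1, -0.3, 3], [0.2, -0.6, 6], [0.34, -0.7, 8.5], [0.34, -0.7, 10], [0.34, -0.7, 11.2], [0.34, -0.7, 12], [0.34, -0.7, 12.2], [0.34, -0.7, 12.2]], "delta_rot": [[0, 0, 0], [0, 0, 0], [0, 0, -0.007], [0, 0, -0.007], [0, 0, -0.007], [0, 0, -0.007], [0, 0, -0.007], [0, 0, -0.007]]}}

```text
time: 7.72
tool_pos: [0.5241, -0.3026, 0.0084]
tcp_rot: [0.458, -3.107, 0.001]
wrist_force: [-0.2, 0.7, -0.8]
width: 0.803
```

```bash
python3 - <<'E'
from rk import *
s=read_state(); print(s["time"],s["tool_pos"],s["wrist_force"].round(1))
d=shot("wrist","wrist7.png"); pickle.dump(d,open("wrist7.pkl","wb"))
go(down(.5241,-.303,.008,np.radians(16.7)))
E
```

```text
7.7167 [ 0.52409779 -0.30255063  0.00842638] [-0.2  0.7 -0.8]
slide cm [0.06, 0.01, 0.12] rot [-0.002, -0.0, 0.001] rows>=0.0 t=7.77
```

View pics/wrist7.png

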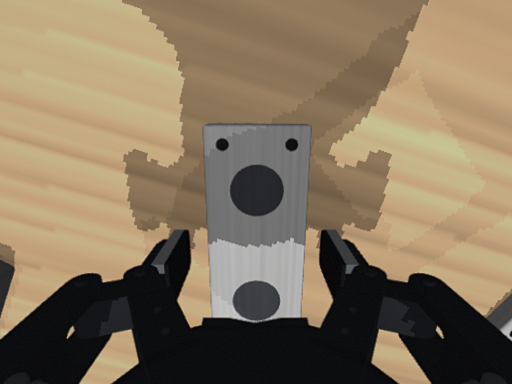

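The plate (columns 204–310) is centred between the pads, so I close, then lift.

{"fn": "play_rows", "kwargs": {"slide": [[0, 0, 0], [0, 0, 0], [0, 0, 0], [0, 0, 0], [0, 0, 0]], "delta_rot": [[0, 0, 0], [0, 0, 0], [0, 0, 0], [0, 0, 0], [0, 0, 0]], "hand": 0.3, "force": 50}}

```text
time: 8.18
tool_pos: [0.5262, -0.3037, 0.0113]
tcp_rot: [-0.457, 3.105, -0.006]
wrist_force: [-0.8, 0.8, 5.2]
width: 0.568
```

{"fn": "play_rows", "kwargs": {"slide": [[0, 0, -0.5], [0, 0, -2], [0, 0, -5], [0, 0, -9], [0, 0, -13], [0, 0, -15]], "delta_rot": [[0, 0, 0], [0, 0, 0], [0, 0, 0], [0, 0, 0], [0, 0, 0], [0, 0, 0]]}}

```text
time: 8.68
tool_pos: [0.5277, -0.3045, 0.167]
tcp_rot: [-0.457, 3.1, -0.013]
wrist_force: [0.9, -0.4, -0.8]
width: 0.561
```

```bash
python3 - <<'E'
from rk import *
s=read_state(); print(s["time"],s["tool_pos"],s["wrist_force"].round(1),s["width"])
d=shot("wrist","wrist8.png"); pickle.dump(d,open("wrist8.pkl","wb"))
go(tool_rack(Tr,.072,0,.08,0))
E
```

```text
8.6833 [ 0.52769126 -0.30449746  0.16702645] [ 0.9 -0.4 -0.8] 0.5608684540471895
slide cm [-7.76, 47.44, 3.51] rot [0.087, -0.326, 0.552] rows>=11.6 t=8.73
```

View pics/wrist8.png

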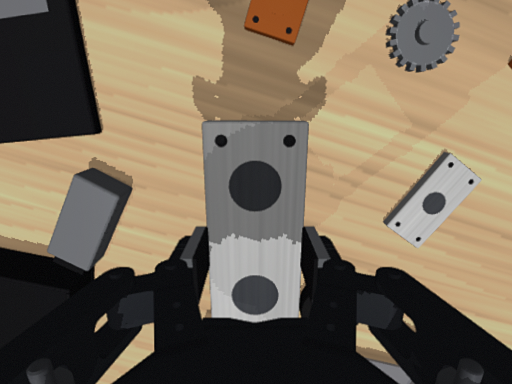

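```bash
cat >> rk.py <<'E'
def inhand(d):
    d2=dict(d); d2["T"]=np.array(d["hand_eye"]); P=cloud(d2)*1000
    b=P[130:225,215:298].reshape(-1,3); z=np.median(b[:,2]); b=b[np.abs(b[:,2]-z)<6]
    A=np.c_[b[:,:2],np.ones(len(b))]; co=np.linalg.lstsq(A,b[:,2],rcond=None)[0]
    print("plate top z at tool origin %.1f mm, slope deg"%co[2],np.degrees(np.arctan(co[:2])).round(2))
    # front edge & side edges
    n=np.array([-co[0],-co[1],1]); n/=np.linalg.norm(n); p=np.array([0,0,co[2]])/1000
    g=d["image"].astype(float).mean(-1)
    S=[]
    for u in range(212,300,4):
        col=g[60:150,u]; 
    dep=P[...,2]
    e=[]
    for u in range(215,298,3):
        k=np.where(np.abs(dep[60:200,u]-(co[0]*P[60:200,u,0]+co[1]*P[60:200,u,1]+co[2]))<3)[0]
        e.append([u,60+k.min()-.5])
    w=onplane(d2,e,p,n)*1000; f=np.polyfit(w[:,1],w[:,0],1); print("front edge x in tool %.1f slope deg %.2f"%(f[1],np.degrees(np.arctan(f[0]))))
E
python3 - <<'E'
from rk import *
for k in (3,4,7,8): 
    print(k); inhand(pickle.load(open(f"wrist{k}.pkl","rb")))
E
```

```text
3
plate top z at tool origin -2.9 mm, slope deg [-0.12  0.15]
front edge x in tool 83.2 slope deg -0.08
4
plate top z at tool origin -2.9 mm, slope deg [-0.18  0.22]
front edge x in tool 77.0 slope deg 0.04
7
plate top z at tool origin -4.2 mm, slope deg [ 0.   -0.01]
front edge x in tool 62.1 slope deg 0.00
8
plate top z at tool origin -1.2 mm, slope deg [-0.15 -0.2 ]
front edge x in tool 63.7 slope deg 0.01
```

```bash
python3 - <<'E'
from rk import *
go(tool_rack(Tr,.076,0,.09,0))
E
```

```text
slide cm [-7.8, 47.41, 2.43] rot [0.087, -0.326, 0.552] rows>=11.5 t=8.73
```

{"fn": "play_rows", "kwargs": {"slide": [[-0.6, 3.9, 0.2], [-1.3, 7.9, 0.4], [-1.9, 11.8, 0.6], [-2.6, 15.8, 0.8], [-3.2, 19.7, 1], [-3.9, 23.7, 1.2], [-4.5, 27.6, 1.4], [-5.2, 31.6, 1.6], [-5.8, 35.5, 1.8], [-6.5, 39.5, 2], [-7.1, 43.4, 2.2], [-7.8, 47.4, 2.4]], "delta_rot": [[0.007, -0.027, 0.046], [0.014, -0.054, 0.092], [0.022, -0.081, 0.138], [0.029, -0.109, 0.184], [0.036, -0.136, 0.23], [0.043, -0.163, 0.276], [0.051, -0.19, 0.322], [0.058, -0.217, 0.368], [0.065, -0.245, 0.414], [0.072, -0.272, 0.46], [0.08, -0.299, 0.506], [0.087, -0.326, 0.552]]}}

```text
time: 9.73
tool_pos: [0.469, 0.1545, 0.1414]
tcp_rot: [0.354, 2.779, -0.066]
wrist_force: [0.9, 0.0, -3.1]
width: 0.559
```

```bash
python3 - <<'E'
from rk import *
inrack(Tr)
go(tool_rack(Tr,.074,0,.09,0))
go(tool_rack(Tr,.074,0,.05,0))
go(tool_rack(Tr,.074,0,.025,0))
E
```

```text
t 9.73 tcp in rack mm [ 81.2 -15.2  89.1] rotdev deg [0.02 0.37 0.56] F rack [-0.2  0.3 -3.2] w 0.559
slide cm [0.7, 1.53, -0.09] rot [0.0, -0.006, 0.01] rows>=0.4 t=9.73
slide cm [0.68, 1.52, 3.91] rot [0.0, -0.006, 0.01] rows>=1.0 t=9.73
slide cm [0.66, 1.52, 6.41] rot [0.0, -0.006, 0.01] rows>=1.6 t=9.73
```

{"fn": "play_rows", "kwargs": {"slide": [[0.5, 1, 0], [0.7, 1.5, 0], [0.7, 1.5, 1.5], [0.7, 1.5, 3], [0.7, 1.5, 4.5], [0.7, 1.5, 5.5], [0.7, 1.5, 6], [0.7, 1.5, 6.3], [0.7, 1.5, 6.4], [0.7, 1.5, 6.4]], "delta_rot": [[0, -0.006, 0.01], [0, -0.006, 0.01], [0, -0.006, 0.01], [0, -0.006, 0.01], [0, -0.006, 0.01], [0, -0.006, 0.01], [0, -0.006, 0.01], [0, -0.006, 0.01], [0, -0.006, 0.01], [0, -0.006, 0.01]]}}

```text
time: 10.57
tool_pos: [0.4874, 0.1648, 0.079]
tcp_rot: [0.368, 2.771, -0.064]
wrist_force: [-0.7, 0.8, -1.6]
width: 0.567
```

```bash
python3 - <<'E'
from rk import *
inrack(Tr)
d=shot("wrist","wrist9.png"); pickle.dump(d,open("wrist9.pkl","wb"))
E
```

```text
t 10.57 tcp in rack mm [74.  -0.4 25.2] rotdev deg [ 0.02  0.01 -0.04] F rack [-1.4  0.6 -1.2] w 0.567
```

View pics/wrist9.png

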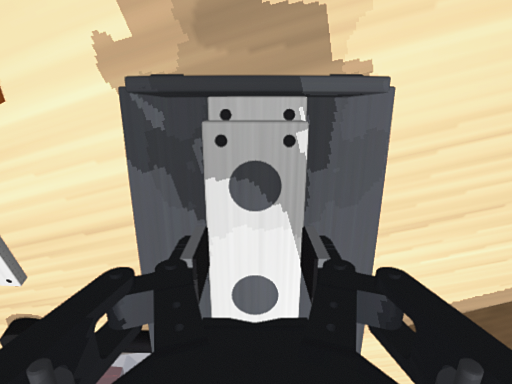

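The medium plate is in line over the long one, with its end at row 121 and the long plate's end at row 96 by the stop. I slide it down to contact.

{"fn": "play_rows", "kwargs": {"slide": [[0.3, 0.03, 0.05], [0.6, 0.03, 0.1], [0.8, 0.03, 0.1], [0.9, 0.03, 0.12], [1, 0.03, 0.12], [1.1, 0.03, 0.12], [1.2, 0.03, 0.12]], "delta_rot": [[0, 0, 0], [0, 0, 0], [0, 0, 0], [0, 0, 0], [0, 0, 0], [0, 0, 0], [0, 0, 0]]}}

```text
time: 11.2
tool_pos: [0.4773, 0.1683, 0.0743]
tcp_rot: [0.367, 2.77, -0.063]
wrist_force: [2.7, -1.2, -1.7]
width: 0.563
```

```bash
python3 - <<'E'
from rk import *
inrack(Tr)
d=shot("wrist","wrist10.png"); pickle.dump(d,open("wrist10.pkl","wb"))
E
```

```text
t 11.20 tcp in rack mm [62.4  0.3 24.4] rotdev deg [ 0.06 -0.05 -0.02] F rack [ 2.2 -0.4 -2.6] w 0.563
```

View pics/wrist10.png

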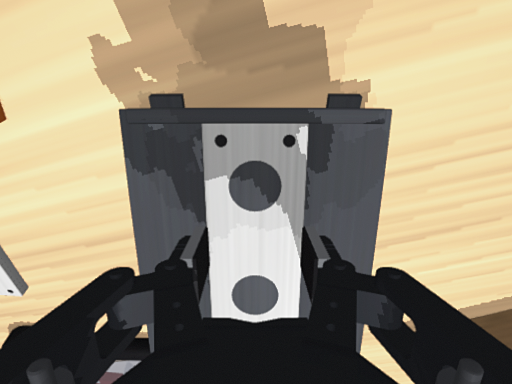

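The end is at the stop (2 N), but the wrist still carries the weight. I lower until it seats.

{"fn": "play_rows", "kwargs": {"slide": [[0.05, 0, 0.08], [0.1, 0, 0.15], [0.1, 0, 0.22], [0.1, 0, 0.28], [0.1, 0, 0.28]], "delta_rot": [[0, 0, 0], [0, 0, 0], [0, 0, 0], [0, 0, 0], [0, 0, 0]]}}

```text
time: 11.67
tool_pos: [0.4776, 0.1684, 0.0738]
tcp_rot: [0.368, 2.769, -0.065]
wrist_force: [-15.4, -0.6, 22.3]
width: 0.561
```

```bash
python3 - <<'E'
from rk import *
inrack(Tr)
E
```

```text
t 11.67 tcp in rack mm [62.4  0.5 23.8] rotdev deg [ 0.01 -0.1  -0.06] F rack [-6.2 -4.6 26. ] w 0.561
```

{"fn": "play_rows", "kwargs": {"slide": [[0, 0, -0.1], [0, 0, -0.1], [0, 0, -0.1], [0, 0, -0.1], [0, 0, -1], [0, 0, -3], [0, 0, -6], [0, 0, -9], [0, 0, -12], [0, 0, -12]], "delta_rot": [[0, 0, 0], [0, 0, 0], [0, 0, 0], [0, 0, 0], [0, 0, 0], [0, 0, 0], [0, 0, 0], [0, 0, 0], [0, 0, 0], [0, 0, 0]], "hand": 0.8}}

```text
time: 12.5
tool_pos: [0.4401, 0.1813, 0.1935]
tcp_rot: [0.368, 2.76, -0.055]
wrist_force: [2.3, 0.6, 0.6]
width: 0.8
```

```bash
python3 - <<'E'
from rk import *
inrack(Tr)
d=shot("wrist","wrist11.png"); pickle.dump(d,open("wrist11.pkl","wb"))
print(plate(d,256,185,.024))
go(down(.501,-.1115,.13,np.radians(-18.4)))
P=cloud(d);Q=((P-Tr[:3,3])@Tr[:3,:3])*1000
print(np.median(Q[190:200,250:262].reshape(-1,3),0))
for v in range(88,112,2): print(v,np.median(Q[v,240:272],0).round(1),np.median(Q[v,205:215],0).round(1))
E
```

```text
t 12.50 tcp in rack mm [ 66.2   3.2 149.9] rotdev deg [ 0.44 -0.53 -0.15] F rack [ 2.1  1.1 -0.2] w 0.800
((71.37409973144531, -0.17967605590820312), (142.5963897705078, 49.45896911621094), 0.02783949300646782)
slide cm [-10.63, -26.65, 10.28] rot [0.016, 0.356, 0.056] rows>=7.3 t=12.55
[77.96763123  3.72682968 25.00365205]
88 [-21.3   4.8 -24. ] [-21.5 -42.5 -23.5]
90 [-19.3   4.8 -24.4] [-19.5 -42.7 -23.9]
92 [-17.4   4.8 -24.7] [-17.6 -42.9 -25. ]
94 [-15.4   4.8 -25.4] [-15.6 -43.1 -25.8]
96 [-13.5   4.8 -26.2] [-13.6 -43.3 -25.8]
98 [-11.5   4.8 -26.9] [-11.6 -43.4 -26.5]
100 [ -9.5   3.8 -27.9] [ -9.6 -43.6 -27. ]
102 [-6.4  4.1 48.3] [ -6.6 -32.7  48.1]
104 [-4.9  4.1 49. ] [ -5.  -32.4  48.7]
106 [-3.4  4.1 48.8] [ -3.5 -32.6  48.8]
108 [-1.8  4.1 48.9] [ -2.  -32.7  49. ]
110 [ 0.1  4.3 24.6] [  0.2 -39.9   1.1]
```

View pics/wrist11.png

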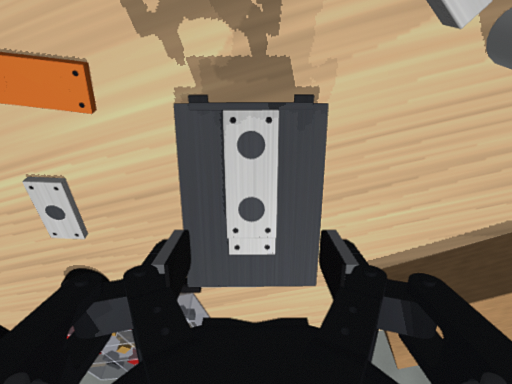

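The medium plate sits on the long plate with its low end at the stop (row 110), in line. Next is the short plate.

{"fn": "play_rows", "kwargs": {"slide": [[-1.2, -3, 0.8], [-2.4, -5.9, 1.8], [-3.5, -8.9, 3], [-4.7, -11.8, 4.3], [-5.9, -14.8, 5.5], [-7.1, -17.8, 6.7], [-8.3, -20.7, 7.9], [-9.4, -23.7, 9.1], [-10.6, -26.6, 10.2], [-10.6, -26.6, 10.2], [-10.6, -26.6, 10.2]], "delta_rot": [[0.002, 0.04, 0.006], [0.004, 0.08, 0.012], [0.005, 0.12, 0.019], [0.007, 0.16, 0.025], [0.009, 0.2, 0.031], [0.011, 0.24, 0.037], [0.012, 0.28, 0.044], [0.014, 0.32, 0.05], [0.016, 0.356, 0.056], [0.016, 0.356, 0.056], [0.016, 0.356, 0.056]]}}

```text
time: 13.47
tool_pos: [0.4999, -0.1124, 0.1286]
tcp_rot: [-0.508, -3.097, -0.001]
wrist_force: [-0.6, 0.6, -0.5]
width: 0.803
```

```bash
python3 - <<'E'
from rk import *
d=shot("wrist","wrist12.png"); pickle.dump(d,open("wrist12.pkl","wb"))
A=(np.array([0,0,.012]),np.array([0,0,1.]),np.array([1.,0,0]),np.array([0,1.,0]))
im=d["image"].astype(int); sat=im.max(-1)-im.min(-1); g=im.mean(-1)
b=spot_in("short_plate_mid",d); print([(x["bbox"],x["conf"]) for x in b])
u,v=map(int,b[0]["bbox"][:2]); w=80
m=((sat<30)&(g>70)).astype(np.uint8); ww=np.zeros_like(m); ww[v-w:v+w,max(0,u-w):u+w]=1; m&=ww
m=cv2.morphologyEx(m,cv2.MORPH_OPEN,np.ones((3,3)))
l=cv2.connectedComponentsWithStats(m); i=1+np.argmax(l[2][1:,4]); mm=l[1]==i
o=hullrect(d,mm,*A); print(o); (x,y),_,t=o
go(down(x/1000,y/1000,.045,np.radians(t))); go(down(x/1000,y/1000,.0095,np.radians(t)))
E
```

```text
[([257.5, 181.5, 59.2, 101.2], 0.94)]
((500.08428955078125, -111.77024841308594), (100.27984619140625, 50.01988983154297), -18.261062622070312)
slide cm [-0.12, -0.12, 8.44] rot [0.001, -0.002, -0.003] rows>=2.0 t=13.57
slide cm [-0.13, -0.13, 11.99] rot [0.001, -0.002, -0.003] rows>=2.9 t=13.57
```

View pics/wrist12.png

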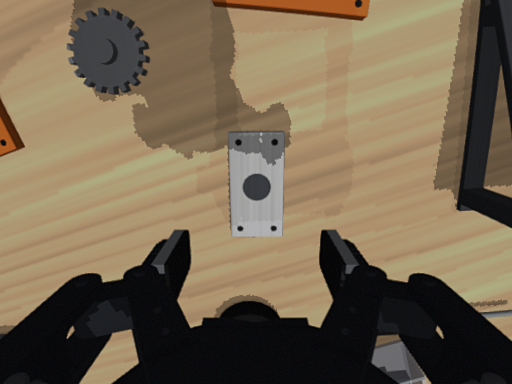

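The short plate is at (257,184), 100.3 x 50.0 mm as it should be. I descend and grip.

{"fn": "play_rows", "kwargs": {"slide": [[-0.1, -0.1, 3], [-0.13, -0.13, 6], [-0.13, -0.13, 8.4], [-0.13, -0.13, 10], [-0.13, -0.13, 11], [-0.13, -0.13, 11.8], [-0.13, -0.13, 12], [-0.13, -0.13, 12]], "delta_rot": [[0, 0, 0], [0, 0, 0], [0, 0, 0], [0, 0, 0], [0, 0, 0], [0, 0, 0], [0, 0, 0], [0, 0, 0]]}}

```text
time: 14.23
tool_pos: [0.5003, -0.1113, 0.0097]
tcp_rot: [-0.501, -3.099, -0.002]
wrist_force: [0.6, 0.4, 0.1]
width: 0.804
```

{"fn": "play_rows", "kwargs": {"slide": [[0, 0, 0], [0, 0, 0], [0, 0, 0], [0, 0, 0], [0, 0, 0]], "delta_rot": [[0, 0, 0], [0, 0, 0], [0, 0, 0], [0, 0, 0], [0, 0, 0]], "hand": 0.3, "force": 50}}

```text
time: 14.65
tool_pos: [0.5018, -0.1115, 0.0114]
tcp_rot: [0.502, 3.1, 0.002]
wrist_force: [-0.2, 1.0, 6.4]
width: 0.567
```

{"fn": "play_rows", "kwargs": {"slide": [[0, 0, -0.5], [0, 0, -2], [0, 0, -5], [0, 0, -9], [0, 0, -13], [0, 0, -16], [0, 0, -16]], "delta_rot": [[0, 0, 0], [0, 0, 0], [0, 0, 0], [0, 0, 0], [0, 0, 0], [0, 0, 0], [0, 0, 0]]}}

```text
time: 15.23
tool_pos: [0.5066, -0.1132, 0.1799]
tcp_rot: [0.5, 3.086, -0.001]
wrist_force: [1.0, -0.4, -0.6]
width: 0.565
```

```bash
python3 - <<'E'
from rk import *
s=read_state(); print(s["time"],s["tool_pos"],s["wrist_force"].round(1),s["width"])
d=shot("wrist","wrist13.png"); pickle.dump(d,open("wrist13.pkl","wb"))
inhand(d)
go(tool_rack(Tr,.062,0,.10,0))
E
```

```text
15.2333 [ 0.50655643 -0.1131781   0.17994711] [ 1.  -0.4 -0.6] 0.56490999808456
plate top z at tool origin -1.4 mm, slope deg [0.6  0.11]
front edge x in tool 50.7 slope deg -0.00
slide cm [14.13, 25.6, 3.03] rot [-0.009, -0.338, -0.057] rows>=7.0 t=15.28
```

View pics/wrist13.png

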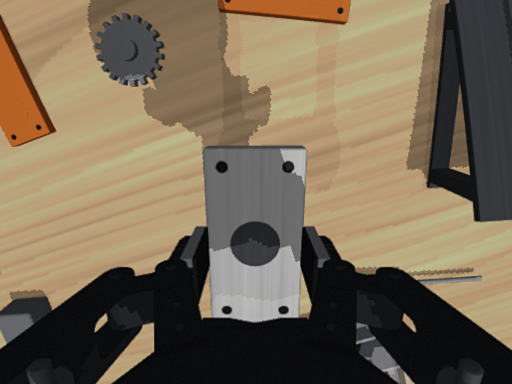

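{"fn": "play_rows", "kwargs": {"slide": [[1.6, 2.8, 0.3], [3.1, 5.7, 0.7], [4.7, 8.5, 1], [6.3, 11.4, 1.3], [7.9, 14.2, 1.7], [9.4, 17.1, 2], [11, 19.9, 2.3], [12.6, 22.8, 2.7], [14.1, 25.6, 3], [14.1, 25.6, 3], [14.1, 25.6, 3]], "delta_rot": [[-0.001, -0.038, -0.006], [-0.002, -0.075, -0.013], [-0.003, -0.113, -0.019], [-0.004, -0.15, -0.025], [-0.005, -0.188, -0.032], [-0.006, -0.225, -0.038], [-0.007, -0.263, -0.044], [-0.008, -0.3, -0.051], [-0.009, -0.338, -0.057], [-0.009, -0.338, -0.057], [-0.009, -0.338, -0.057]]}}

```text
time: 16.2
tool_pos: [0.4493, 0.176, 0.1429]
tcp_rot: [0.36, 2.776, -0.067]
wrist_force: [-0.7, -1.3, -2.5]
width: 0.56
```

```bash
python3 - <<'E'
from rk import *
inrack(Tr)
go(tool_rack(Tr,.062,0,.06,0)); go(tool_rack(Tr,.061,0,.0375,0))
E
```

```text
t 16.20 tcp in rack mm [58.6  0.5 98.8] rotdev deg [-0.05  0.22  0.35] F rack [-1.1 -1.5 -2.2] w 0.560
slide cm [-0.35, -0.05, 3.88] rot [-0.001, -0.004, 0.006] rows>=0.9 t=16.20
slide cm [-0.26, -0.04, 6.13] rot [-0.001, -0.004, 0.006] rows>=1.5 t=16.20
```

{"fn": "play_rows", "kwargs": {"slide": [[-0.3, 0, 1], [-0.3, 0, 2.5], [-0.3, 0, 4], [-0.3, 0, 5], [-0.3, 0, 5.6], [-0.3, 0, 6], [-0.3, 0, 6.1], [-0.3, 0, 6.1]], "delta_rot": [[0, -0.004, 0.006], [0, -0.004, 0.006], [0, -0.004, 0.006], [0, -0.004, 0.006], [0, -0.004, 0.006], [0, -0.004, 0.006], [0, -0.004, 0.006], [0, -0.004, 0.006]]}}

```text
time: 16.87
tool_pos: [0.4722, 0.1693, 0.0865]
tcp_rot: [0.369, 2.771, -0.067]
wrist_force: [-0.2, 0.3, -0.8]
width: 0.566
```

```bash
python3 - <<'E'
from rk import *
inrack(Tr)
d=shot("wrist","wrist14.png"); pickle.dump(d,open("wrist14.pkl","wb"))
E
```

```text
t 16.87 tcp in rack mm [61.7  0.  37.7] rotdev deg [-0.08 -0.   -0.04] F rack [-0.5  0.3 -0.7] w 0.566
```

View pics/wrist14.png

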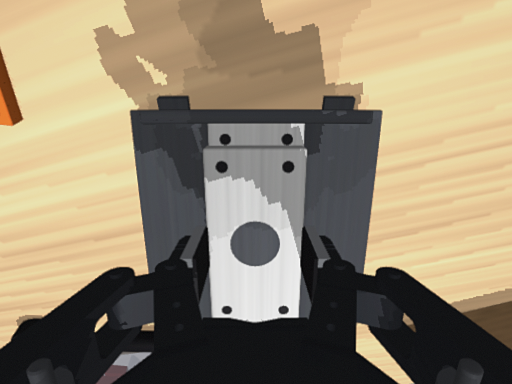

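The short plate is in line over the medium one, with its end at row 147 and the stop at about row 123. I slide down about 11 mm to contact.

{"fn": "play_rows", "kwargs": {"slide": [[0.3, 0, 0.05], [0.6, 0, 0.1], [0.8, 0, 0.1], [0.95, 0, 0.12], [1.05, 0, 0.12], [1.15, 0, 0.12], [1.25, 0, 0.12], [1.25, 0, 0.12]], "delta_rot": [[0, 0, 0], [0, 0, 0], [0, 0, 0], [0, 0, 0], [0, 0, 0], [0, 0, 0], [0, 0, 0], [0, 0, 0]]}}

```text
time: 17.58
tool_pos: [0.4618, 0.1727, 0.0819]
tcp_rot: [0.367, 2.769, -0.066]
wrist_force: [2.2, -2.3, -1.7]
width: 0.562
```

```bash
python3 - <<'E'
from rk import *
inrack(Tr)
d=shot("wrist","wrist15.png"); pickle.dump(d,open("wrist15.pkl","wb"))
E
```

```text
t 17.58 tcp in rack mm [49.9  0.6 37.1] rotdev deg [-0.03 -0.1  -0.  ] F rack [ 2.  -1.6 -2.5] w 0.562
```

View pics/wrist15.png

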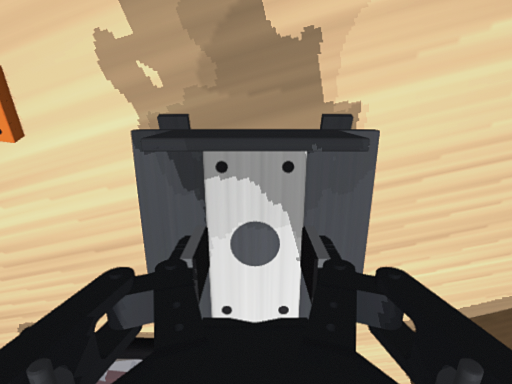

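It touches the stop (2 N). I lower it to seat.

{"fn": "play_rows", "kwargs": {"slide": [[0.05, 0, 0.07], [0.1, 0, 0.13], [0.1, 0, 0.18], [0.1, 0, 0.22], [0.1, 0, 0.22]], "delta_rot": [[0, 0, 0], [0, 0, 0], [0, 0, 0], [0, 0, 0], [0, 0, 0]]}}

```text
time: 18.05
tool_pos: [0.4623, 0.173, 0.0809]
tcp_rot: [0.369, 2.768, -0.065]
wrist_force: [-6.2, -2.1, 10.6]
width: 0.56
```

```bash
python3 - <<'E'
from rk import *
inrack(Tr)
E
```

```text
t 18.05 tcp in rack mm [49.9  1.  36. ] rotdev deg [-0.01 -0.14 -0.07] F rack [-1.4 -3.7 11.8] w 0.560
```

Seated, with 12 N of support. I release and withdraw.

{"fn": "play_rows", "kwargs": {"slide": [[0, 0, 0], [0, 0, 0], [0, 0, 0], [0, 0, 0], [0, 0, -1], [0, 0, -3], [0, 0, -6], [0, 0, -9], [0, 0, -12], [0, 0, -12], [0, 0, -12], [0, 0, -12]], "delta_rot": [[0, 0, 0], [0, 0, 0], [0, 0, 0], [0, 0, 0], [0, 0, 0], [0, 0, 0], [0, 0, 0], [0, 0, 0], [0, 0, 0], [0, 0, 0], [0, 0, 0], [0, 0, 0]], "hand": 0.8}}

```text
time: 19.05
tool_pos: [0.422, 0.1837, 0.1935]
tcp_rot: [0.368, 2.768, -0.065]
wrist_force: [0.5, -0.6, -0.3]
width: 0.805
```

```bash
python3 - <<'E'
from rk import *
inrack(Tr)
d=shot("wrist","wrist16.png"); pickle.dump(d,open("wrist16.pkl","wb"))
e=shot("scene","scene16.png"); t=shot("top","top16.png")
P=cloud(d);Q=((P-Tr[:3,3])@Tr[:3,:3])*1000
z=Q[...,2]
for a,b,n,h in [(34.5,39,"short",.036),(22,29,"med",.024),(10,16.5,"long",.012)]:
    m=(z>a)&(z<b)&(np.abs(Q[...,1])<40)&(Q[...,0]>-3)&(Q[...,0]<165)
    q=Q[m]; print(n,m.sum(),"x",np.percentile(q[:,0],[0.5,99.5]).round(1),"y",np.percentile(q[:,1],[.5,99.5]).round(1),"z",np.median(q[:,2]).round(1), cv2.minAreaRect(q[:,:2].astype(np.float32)))
    A=np.c_[q[:,:2],np.ones(len(q))]; c=np.linalg.lstsq(A,q[:,2],rcond=None)[0]; print("tilt deg",np.degrees(np.arctan(c[:2])).round(2))
x=cv2.resize(e["image"][210:330,230:390,::-1],None,fx=4.8,fy=4.8,interpolation=cv2.INTER_CUBIC); cv2.imwrite("pics/s16z.png",cv2.convertScaleAbs(x,alpha=1.3))
E
```

```text
t 19.05 tcp in rack mm [ 49.2   0.9 156.1] rotdev deg [ 0.01 -0.14 -0.06] F rack [ 0.5 -0.5 -0.5] w 0.805
short 5465 x [ 1. 98.] y [-24.7  24.7] z 36.9 ((49.88380432128906, 0.05911064147949219), (97.96988677978516, 50.13669204711914), 0.018250195309519768)
tilt deg [ 0.02 -0.04]
med 814 x [104.3 123.5] y [-24.6  24.2] z 24.7 ((114.044189453125, -0.4829540252685547), (49.83147430419922, 19.88565444946289), 89.35079193115234)
tilt deg [-0.37  0.04]
long 681 x [130.  148.4] y [-24.9  24.7] z 12.7 ((139.0175323486328, -0.05603790283203125), (49.984222412109375, 19.15218734741211), 88.79727935791016)
tilt deg [-0.05 -0.12]
```

View pics/wrist16.png

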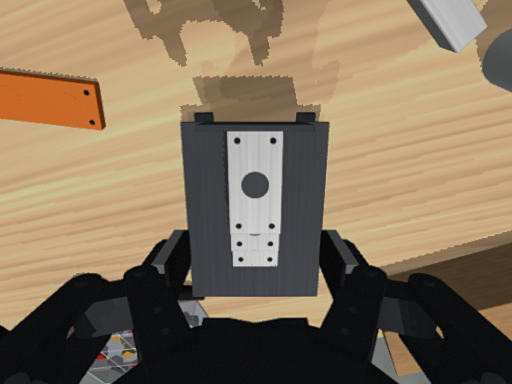

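View pics/s16z.png

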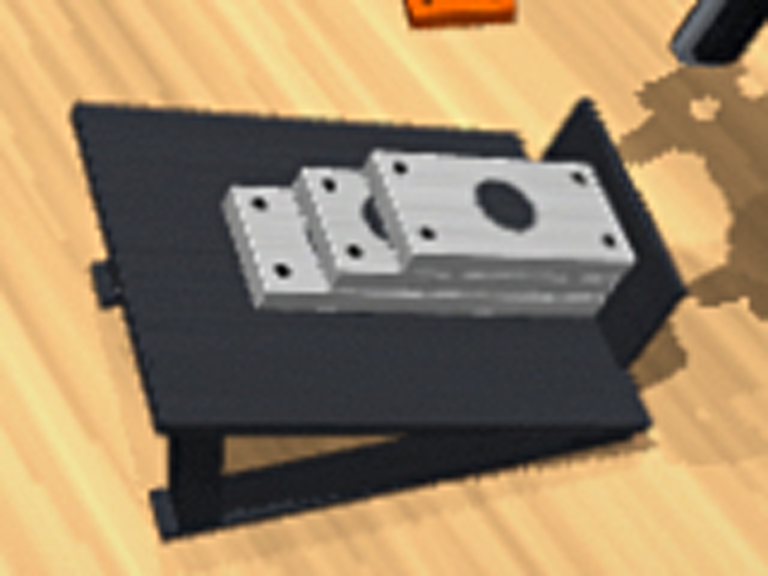

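All three plates are flush at the stop. The wrist view shows their upper ends at 98, 123.5 and 148.4 mm, in 25 mm steps, with tilt under 0.4°, and the gripper is well clear. I hand in.

```bash
python3 -c "
from workcell import *
print(finish_job())"
```

```text
the job is handed in; nothing more can be done
None
```

I brought the long plate back down against the backstop, then stacked the medium (grey) plate and the short plate on it. Each was pushed lightly onto the stop, seated, and released. The job was handed in at about 19 s with the gripper about 12 cm clear, and it gave no verdict.

The last checks were made with the wrist camera, in my fitted rack frame:

| Plate | Upper end (mm) | Nominal (mm) | Centre off middle line (mm) | Top face height (mm) | Nominal (mm) |
|---|---|---|---|---|---|
| Long | 148.4 | 150 | 0.1 | 12.7 | 12 |
| Medium | 123.5 | 125 | 0.5 | 24.7 | 24 |
| Short | 98.0 | 100 | 0.1 | 36.9 | 36 |

- **Ends:** the upper ends read 1.5 to 2 mm short of nominal on all three plates. That is within calibration error of my fitted stop position. The scene picture agrees that the lower ends are flush.
- **Heights:** each top face reads 0.7 to 0.9 mm high, within the 3 mm allowed.
- **Angles:** tilt was within 0.4° on all three. The short plate's whole outline was square to within 0.1°. For the medium and long plates, the 20 mm strips left showing read about 1° askew at most. Their whole outlines had measured under 0.1° when each was placed.
- **Forces:** the highest wrist reading I saw was about 27 N, while seating the medium plate. I only read it at the end of each move.

No check failed. I left the orange look-alikes alone.

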